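Flip a cast cover against the edge of the lapping plate

ROBOT

A 7-joint arm with a two-finger parallel gripper is mounted at the origin on the work surface. World frame = base frame: x ahead of the robot, y to its left, z up, the work surface at z = 0. Lengths are in m, angles in rad, forces in N, time in s.
With the tool pointing down it reaches from about 0.4 to 0.85 m from the base axis. Payload 4.5 kg.
Tool frame: the origin (TCP) lies midway between the tips of the shut fingers; the grasp point (between the pads) lies 19 mm behind it; z points along the fingers, y is the line along which they close (so a half turn about z gives the same grasp; the last joint's range is limited). The gripper opens to 88 mm and grips with 3 to 60 N. Pads are 18 mm wide; open, the fingers measure 123 mm over their backs; the gripper's body (75 mm by 187 mm) begins 45 mm behind the grasp point.
Start: joints at [-1.205, 0.689, -0.195, 1.565, 0.157, 0.902, -0.215], TCP at [0.204, 0.591, 0.239] pointing down, gripper open.
Joint ranges: [-3.01, 3.01], [-0.46, 2.08], [-1.47, 1.51], [0.13, 2.56], [-1, 4.14], [0.04, 2.09], [-2.66, 2.66]. Speed limits (rad/s): [2.57, 2.57, 3.14, 3.14, 3.14, 3.14, 3.14].

INTERFACE

Orientations are given as a unit quaternion [x, y, z, w].
In Python, from plant import get_state, viewer, workorder gives the robot as it stands. The module is installed in compiled form; this text tells all that it offers.
- The arm moves only by the tool step_arm, never from a script. Its argument "motion" is a list of rows, each an object of numbers: "wx", "wy", "wz": the turn, a rotation vector about the tool's x, y, z each as a share of 180 degrees, from -1 to 1; "dx", "dy", "dz": the shift along the tool's x, y, z each as a share of 8 cm, from -1 to 1; "claw": the finger opening in mm, from 0 to 88.1. A call has 1 to 8 rows; each row is the pose to reach, as a shift and turn from the pose commanded when the call began, along the tool's axes at that moment, turning the shorter way round; what a row does not reach only later rows make up. A row lasts 1/10 s, in which the tool goes at most 50 mm and 8.59 degrees, less where a joint would pass 70% of its speed; a pose out of reach is approached as far as the arm can. A call with a number of a shift or a turn outside -1 to 1 is refused whole. A call with a gripper value outside its range is refused whole. The fingers move at their own pace and stop on an object; "force" is the grip in N (left out, the last holds). Time passes only in rows, so rows that repeat a pose let the fingers close. It gives the time, the measured TCP pose, the force, the opening and the grip force at its end, in the units of the state.
- get_state(): the state, without advancing time (a new reading comes with each control period).
- viewer.snapshot(name): name is "scene" or "side" or "wrist"; returns (picture, depth): 480x640x3 uint8, red, green, blue; 480x640 float32, m along the optical axis (not along the pixel's ray), 0 where there is no reading.
- viewer.calibration(name): a dict with "vfov" (degrees; the focal length in pixels is half the picture's height over the tangent of half this angle, whatever the lens; pixels are square), "cx", "cy" (the principal point, pixels), "extrinsics" (4x4, takes a point from camera to world coordinates). Camera axes: x right, y down, z forward; pixel columns grow to the right and rows downward; lengths in m; the calibration is good to about 2 mm. The wrist camera is an equidistant fisheye: a pixel r from the principal point sees the ray r / f radians off the axis. A picture is of the moment at which its call begins: read the wrist's pose just before it. calibration takes no time and is no camera call; for the wrist camera it gives the pose at the moment of the call.
- workorder.finish_job(): hands the job in; it is judged then, once.
The state is a dict: "clock": time; "q": joint angles; "qd": joint speeds; "joint_torque": joint torques, N m; "tool_pos": TCP position; "eef_rot": TCP orientation; "contact_force": force on the tool from outside, world axes, zero at the start; "moment": the same for the moment, N m; "opening": opening from 0.0 (shut) to 1.0 (fully open); "finger_force": force on a finger pad.
Only numpy, scipy, OpenCV 4.12 (cv2) and the standard library are available. Lean on these libraries where they do the work, as an engineer would, in place of code of your own. Each camera call takes 0.05 s, during which the arm holds its last target. There are 200 camera calls.

TASK

The small cast cover lies hollow side up on the bench and its rim has to be lapped on the steel plate with the emery sheet. With the fingertips only, push the cover flat up against the plate's front edge, keep pushing so that it tips up on that edge and flips over onto the plate, then push it along until the whole cover lies on the emery sheet, hollow side down, and take the fingers away. Do not pick the cover up or carry it, and leave everything else on the bench and plate where it is.

Things in the scene. Friction and masses are not known exactly. Their poses are not given: they have to be found in the camera images.
- cover: Shallow tray-shaped cast cover, 80 (its x) by 110 (its y) by 12 mm, 0.12 to 0.2 kg: flat outside, 8 mm rim round the hollow, plain upright sides; a fingertip pressed firmly on a side drags it up. Origin at the centre of the outer face; z points out of the hollow: up at the start, down once flipped. Starts flat on the bench, a 110 mm side roughly facing the plate's front edge.
- cover_mid (a point): Centre of the cover's box shape, 6 mm from either face; axes as the cover's.
- lap_plate: Lapping plate, a steel slab that cannot move: 220 mm (its x, away from the robot) by 340 mm (its y) by 15 mm thick, origin at the centre of its underside on the bench, z up. Its front edge is the upright 15 mm face at x = -110 mm, running along its y. A dark emery sheet, flush with the top, covers x = -91 to 99 mm and y = -115 to 115 mm.
- plate_edge (a point): Middle of the plate's front top edge, 15 mm above the bench; axes as the plate's.
- cover_corner0 (a point): Outer corner of the cover at x = -40 mm, y = -55 mm in the cover's frame, at half its height (6 mm from either face).
- cover_corner1 (a point): Outer corner of the cover at x = -40 mm, y = +55 mm in the cover's frame, at half its height (6 mm from either face).
- cover_corner2 (a point): Outer corner of the cover at x = +40 mm, y = -55 mm in the cover's frame, at half its height (6 mm from either face).
- cover_corner3 (a point): Outer corner of the cover at x = +40 mm, y = +55 mm in the cover's frame, at half its height (6 mm from either face).
- nut: Hexagon nut, 33 mm across corners, 16 mm high, standing on the bench beside the cover; origin under its centre. A bystander.
- flange: Dark round hub flange, 80 mm across, disc 10 mm thick, hub 44 mm across and 30 mm high in all; origin under its centre. On the bench to one side of the cover. A bystander.
- spanner: Spanner 190 mm long lying on the bench to the left of the plate. A bystander.
- screwdriver: Screwdriver 200 mm long lying on the bench to the right of the plate. A bystander.
- paste_tin: Low round tin, 52 mm across and 32 mm high, standing on the plate's far left part; origin under its centre. A bystander.
- parts_box: Open grey small-parts box, 100 by 140 by 55 mm, far to the left; origin under its centre. A bystander.
- spray_can: Spray can, 65 mm across and 180 mm high, standing far to the right; origin under its centre. A bystander.
- brush: Bench brush 220 mm long lying to the right. A bystander.
Not all that is in view belongs to the job. Of the things shaped like the cover, the aluminium one is meant.

How it is judged:
By the outcome, as a careful person would: the job done as asked, in the order asked, and still so for the second after the job is handed in, with the robot touching nothing.
It also fails if it takes over 64 s, if anything falls off the work surface, if the arm or the gripper's body presses on something with over 40 N, if the wrist force passes 120 N, or if a joint passes its speed limit or range.

## Working session

There is one attempt and no reset: what is moved stays moved. The work goes in short steps, Python scripts to look and compute and a tool call to move; the robot and the scene stay as the last step left them, time stands still between calls to the robot, and variables do not carry over. Pictures are saved under pics/ and viewed, at most 10 in all, crops included, and the job is handed in when it is done.

Besides the shell and the picture viewer there is one more tool, called after ">>>" as name([rows], argument=value, ...), one row to a line, values as JSON. step_arm: Moves the arm, as the interface text tells. Shift numbers are shares of 8 cm and turn numbers shares of 180 degrees, none past 1 either way. Its arguments: {"type":"object","properties":{"motion":{"type":"array","items":{"type":"object","properties":{"wx":{"type":"number","minimum":-1,"maximum":1},"wy":{"type":"number","minimum":-1,"maximum":1},"wz":{"type":"number","minimum":-1,"maximum":1},"dx":{"type":"number","minimum":-1,"maximum":1},"dy":{"type":"number","minimum":-1,"maximum":1},"dz":{"type":"number","minimum":-1,"maximum":1},"claw":{"type":"number"}}}},"force":{"type":"number"}},"required":["motion"]}

```bash
mkdir -p pics
cat > h.py <<'E'
import numpy as np, cv2
from plant import get_state, viewer, workorder
from scipy.spatial.transform import Rotation as R
def snap(n,save=None):
    c=viewer.calibration(n); p,d=viewer.snapshot(n)
    if save: cv2.imwrite(f'pics/{save}.png',p[:,:,::-1])
    return p,d,c
def cloud(d,c):
    f=240/np.tan(np.radians(c['vfov'])/2); v,u=np.mgrid[:480,:640]
    P=np.stack([(u-c['cx'])/f*d,(v-c['cy'])/f*d,d,np.ones_like(d)],-1)
    return (P@np.array(c['extrinsics']).T)[...,:3]
def move(dw):  # world shift -> tool shares
    s=get_state(); return R.from_quat(s['eef_rot']).inv().apply(dw)/0.08
E
python3 - <<'E'
from h import *
s=get_state();print({k:np.round(v,3) for k,v in s.items()})
for n in('scene','side'):
    p,d,c=snap(n,n+'0'); np.savez(f'{n}0.npz',p=p,P=cloud(d,c)); print(n,c['vfov'],np.round(c['extrinsics'],2).tolist())
E
```

```text
{'clock': np.float64(0.0), 'q': array([-1.205,  0.69 , -0.195,  1.566,  0.157,  0.903, -0.215]), 'qd': array([ 0.001, -0.001,  0.001, -0.   , -0.002,  0.002,  0.001]), 'joint_torque': array([ 1.0000e-03, -5.2757e+01, -1.2670e+00, -1.5343e+01, -5.3000e-02,
        7.0000e-03,  0.0000e+00]), 'tool_pos': array([0.203, 0.59 , 0.238]), 'eef_rot': array([ 0.165,  0.986, -0.001, -0.   ]), 'contact_force': array([ 0.755, -0.05 , -0.457]), 'moment': array([ 0.006,  0.018, -0.006]), 'finger_force': np.float64(0.0), 'opening': np.float64(0.999)}
scene 42.016498478885055 [[0.88, 0.35, -0.31, 1.03], [0.47, -0.65, 0.6, -1.0], [0.01, -0.67, -0.74, 1.27], [0.0, 0.0, 0.0, 1.0]]
side 54.467249769558336 [[0.99, -0.1, 0.11, 0.37], [-0.14, -0.59, 0.8, -1.11], [-0.02, -0.8, -0.59, 0.87], [0.0, 0.0, 0.0, 1.0]]
```

View pics/scene0.png

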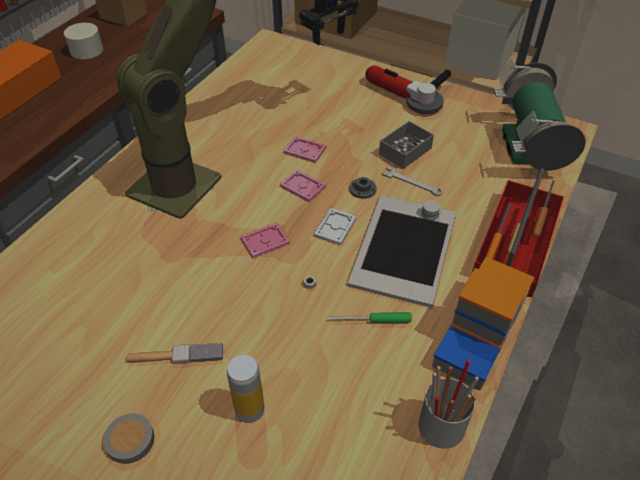

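View pics/side0.png

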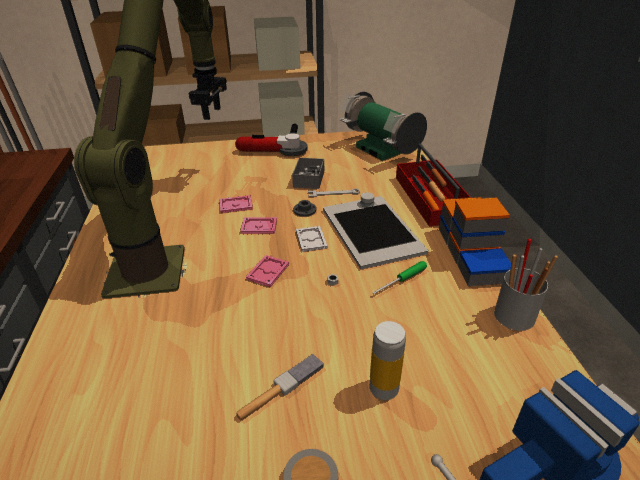

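The scene view shows the aluminium cover at (335,226), plate centre at (403,248), flange at (363,187), nut at (310,282), and three pink decoys at (304,149), (303,185) and (265,240). The side view shows the cover at (311,239).

Run:
```python
from h import *
for n,cov,pl in(('scene',(335,226),(405,248)),('side',(311,239),(374,230))):
    z=np.load(n+'0.npz');p=z['p'].astype(int);P=z['P']
    sat=p.max(2)-p.min(2)
    # cover
    u,v=cov; m=np.zeros((480,640),bool); m[v-26:v+27,u-30:u+30]=1
    m&=(sat<30)&(P[...,2]>-.01)&(P[...,2]<.03)
    k,l,st,ce=cv2.connectedComponentsWithStats(m.astype(np.uint8)); 
    i=1+np.argmin([np.hypot(*(c-cov)) for c in ce[1:]]); mm=l==i
    q=P[mm][:,:2].astype(np.float32); r=cv2.minAreaRect(q*1000)
    print(n,'cover',st[i],r,np.round(cv2.boxPoints(r)).tolist(),'z',np.percentile(P[mm][:,2],[5,50,95]))
    u,v=pl; m=np.zeros((480,640),bool); m[v-60:v+65,u-70:u+70]=1
    m&=(P[...,2]>.009)&(P[...,2]<.021)&(sat<40)
    k,l,st,ce=cv2.connectedComponentsWithStats(m.astype(np.uint8)); i=1+np.argmax(st[1:,4]);mm=l==i
    r=cv2.minAreaRect(P[mm][:,:2].astype(np.float32)*1000)
    print('plate',r,np.round(cv2.boxPoints(r)).tolist(),'z',np.percentile(P[mm][:,2],[5,50,95]))
    mm&=p.max(2)<60
    r=cv2.minAreaRect(P[mm][:,:2].astype(np.float32)*1000);print('emery',r,np.round(cv2.boxPoints(r)).tolist())
    for nm,(a,b) in dict(flange={'scene':(363,187),'side':(305,208)}[n],nut={'scene':(310,282),'side':(333,280)}[n],tin={'scene':(431,209),'side':(368,199)}[n]).items(): print(nm,P[b,a].round(3))
```

```text
scene cover [314 208  42  37 926] ((499.0078430175781, 76.28659057617188), (81.33326721191406, 124.86358642578125), 4.114131450653076) [[454.0, 136.0], [463.0, 11.0], [544.0, 17.0], [535.0, 141.0]] z [9.73287062e-05 7.30222582e-03 1.54797397e-02]
plate ((698.8157348632812, 90.2799301147461), (221.56387329101562, 346.6380920410156), 10.160744667053223) [[559.0, 241.0], [620.0, -100.0], [838.0, -61.0], [777.0, 280.0]] z [0.01088297 0.01548486 0.0197312 ]
emery ((700.9661254882812, 102.78846740722656), (186.92730712890625, 254.02247619628906), 10.337004661560059) [[586.0, 211.0], [632.0, -39.0], [816.0, -5.0], [770.0, 245.0]]
flange [0.507 0.236 0.024]
nut [ 0.537 -0.139  0.016]
tin [0.721 0.218 0.051]
side cover [296 226  31  25 558] ((496.3650207519531, 73.4425048828125), (79.02706909179688, 115.51941680908203), 3.7975785732269287) [[453.0, 128.0], [461.0, 13.0], [540.0, 18.0], [532.0, 134.0]] z [0.00135613 0.00676006 0.01332858]
plate ((696.2919921875, 89.73796844482422), (222.47711181640625, 351.87353515625), 10.611891746520996) [[555.0, 242.0], [619.0, -104.0], [838.0, -63.0], [773.0, 283.0]] z [0.01128588 0.01463017 0.01764532]
emery ((692.3881225585938, 86.05300903320312), (213.22293090820312, 321.03717041015625), 10.655981063842773) [[558.0, 224.0], [617.0, -91.0], [827.0, -52.0], [767.0, 264.0]]
flange [0.497 0.229 0.022]
nut [ 0.53  -0.148  0.017]
tin [0.712 0.214 0.045]
```

>>> step_arm([
  {"dx": -0.7, "dy": -0.75, "wz": -0.163, "claw": 60},
  {"dx": -0.7, "dy": -0.75, "wz": -0.163, "claw": 60},
  {"dx": -0.7, "dy": -0.75, "wz": -0.163, "claw": 60},
  {"dx": -0.7, "dy": -0.75, "wz": -0.163, "claw": 60},
])

```text
$.motion[0]: bad value
```

Run:
```python
from h import *
s=get_state();print(s['tool_pos'],R.from_quat(s['eef_rot']).as_matrix().round(3).tolist(),s['opening'])
for n in('scene','side'):
    z=np.load(n+'0.npz');p=z['p'].astype(int);P=z['P']
    m=(p[...,0]-p[...,1]>60)&(p[...,2]-p[...,1]>15)&(P[...,2]<.05)&(P[...,0]<.9)
    k,l,st,ce=cv2.connectedComponentsWithStats(m.astype(np.uint8))
    for i in range(1,k):
        if st[i,4]>150: print(n,ce[i].round(),np.round(cv2.boxPoints(cv2.minAreaRect(P[l==i][:,:2].astype(np.float32)*1000))).tolist())
```

```text
[0.20343915 0.59035162 0.23801377] [[-0.945, 0.326, -0.0], [0.326, 0.945, -0.002], [-0.0, -0.002, -1.0]] 0.9975024171557916
scene [264. 240.] [[297.0, -91.0], [361.0, -129.0], [411.0, -45.0], [347.0, -6.0]]
side [235. 204.] [[205.0, 357.0], [210.0, 276.0], [317.0, 282.0], [312.0, 363.0]]
side [258. 225.] [[277.0, 143.0], [384.0, 125.0], [396.0, 201.0], [289.0, 219.0]]
side [267. 271.] [[290.0, -89.0], [356.0, -132.0], [417.0, -38.0], [351.0, 5.0]]
```

>>> step_arm([
  {"dx": -0.7, "dy": -0.75, "dz": 0, "wx": 0, "wy": 0, "wz": -0.163, "claw": 60},
  {"dx": -0.7, "dy": -0.75, "dz": 0, "wx": 0, "wy": 0, "wz": -0.163, "claw": 60},
  {"dx": -0.7, "dy": -0.75, "dz": 0, "wx": 0, "wy": 0, "wz": -0.163, "claw": 60},
  {"dx": -0.7, "dy": -0.75, "dz": 0, "wx": 0, "wy": 0, "wz": -0.163, "claw": 60},
])

```text
clock: 0.5
tool_pos: [0.238, 0.5144, 0.2385]
eef_rot: [-0.091, 0.996, -0.001, -0.0]
contact_force: [-0.9, -0.2, 0.9]
opening: 0.686
finger_force: 0.0
```

>>> step_arm([
  {"dx": -0.23, "dy": -1, "dz": 0, "wx": 0, "wy": 0, "wz": 0, "claw": 60},
  {"dx": -0.23, "dy": -1, "dz": 0, "wx": 0, "wy": 0, "wz": 0, "claw": 60},
])

```text
clock: 0.7
tool_pos: [0.2701, 0.4379, 0.2381]
eef_rot: [-0.09, 0.996, -0.001, -0.0]
contact_force: [0.5, -0.7, 0.1]
opening: 0.677
finger_force: 0.0
```

>>> step_arm([
  {"dx": -0.23, "dy": -1, "dz": 0, "wx": 0, "wy": 0, "wz": 0, "claw": 60},
  {"dx": -0.23, "dy": -1, "dz": 0, "wx": 0, "wy": 0, "wz": 0, "claw": 60},
])

```text
clock: 0.9
tool_pos: [0.3029, 0.3614, 0.2383]
eef_rot: [-0.089, 0.996, -0.002, -0.0]
contact_force: [0.2, 0.6, 0.3]
opening: 0.676
finger_force: 0.0
```

>>> step_arm([
  {"dx": -0.23, "dy": -1, "dz": 0, "wx": 0, "wy": 0, "wz": 0, "claw": 60},
  {"dx": -0.23, "dy": -1, "dz": 0, "wx": 0, "wy": 0, "wz": 0, "claw": 60},
])

```text
clock: 1.1
tool_pos: [0.3351, 0.286, 0.2384]
eef_rot: [-0.089, 0.996, -0.001, -0.0]
contact_force: [0.7, -0.2, -0.7]
opening: 0.679
finger_force: 0.0
```

>>> step_arm([
  {"dx": -0.23, "dy": -1, "dz": 0.5, "wx": 0, "wy": 0, "wz": 0, "claw": 60},
  {"dx": -0.23, "dy": -1, "dz": 0.5, "wx": 0, "wy": 0, "wz": 0, "claw": 60},
])

```text
clock: 1.3
tool_pos: [0.3675, 0.2122, 0.1983]
eef_rot: [-0.09, 0.996, -0.0, 0.0]
contact_force: [0.8, 0.3, 0.7]
opening: 0.679
finger_force: 0.0
```

>>> step_arm([
  {"dx": -0.23, "dy": -1, "dz": 0.5, "wx": 0, "wy": 0, "wz": 0, "claw": 60},
  {"dx": -0.23, "dy": -1, "dz": 0.5, "wx": 0, "wy": 0, "wz": 0, "claw": 60},
  {"dx": -0.23, "dy": -1, "dz": 0.5, "wx": 0, "wy": 0, "wz": 0, "claw": 60},
])

```text
clock: 1.6
tool_pos: [0.3992, 0.1328, 0.1567]
eef_rot: [-0.086, 0.996, -0.003, -0.002]
contact_force: [0.2, 0.4, 0.2]
opening: 0.679
finger_force: 0.0
```

Run:
```python
from h import *
s=get_state();print(s['clock'],s['tool_pos'],R.from_quat(s['eef_rot']).as_matrix().round(3).tolist(),s['opening'])
p,d,c=snap('wrist','w1'); np.savez('w1.npz',p=p,d=d,E=c['extrinsics'],k=[c['vfov'],c['cx'],c['cy']]);print(np.round(c['extrinsics'],3).tolist(),c['vfov'])
```

```text
1.6 [0.39922052 0.13275214 0.15668778] [[-0.985, -0.17, -0.004], [-0.17, 0.985, -0.006], [0.005, -0.005, -1.0]] 0.6793965245146403
[[-0.173, 0.944, 0.281, 0.328], [0.985, 0.167, 0.044, 0.121], [-0.005, 0.284, -0.959, 0.303], [0.0, 0.0, 0.0, 1.0]] 65.70646984690485
```

View pics/w1.png

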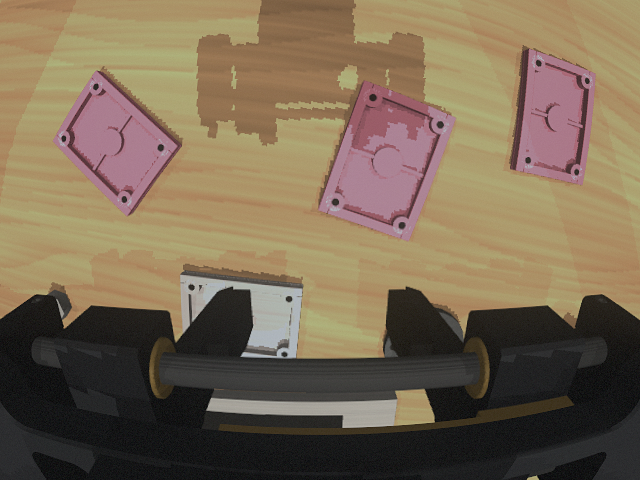

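The wrist view, looking from behind the fingers, shows the aluminium cover's rear side at (183,270) to (302,278). The fingers are at (230,320) and (410,320), and the decoys are clear at the top.

Run:
```python
from h import *
z=np.load('w1.npz');v,cx,cy=z['k'];f=240/np.tan(np.radians(v)/2);d=z['d'];E=z['E']
for (a,b) in [(184,277),(301,282),(190,290),(296,292),(243,282),(320,430),(230,420),(380,405)]:
    x,y=a-cx,b-cy;r=np.hypot(x,y);t=r/f;ray=np.array([x/r*np.tan(t),y/r*np.tan(t),1])
    w=(E@np.append(ray*d[b,a],1))[:3]
    e=w[:2]-[.590,.070];pp=np.array([.984,.179])
    print(a,b,w.round(4),'plate frame',(e@pp).round(4),(e@[-pp[1],pp[0]]).round(4))
s=get_state();e=s['tool_pos'][:2]-[.590,.070];print('tcp',e@pp,e@[-pp[1],pp[0]])
```

```text
184 277 [0.4656 0.0224 0.0113] plate frame -0.131 -0.0246
301 282 [4.551e-01 1.259e-01 1.000e-04] plate frame -0.1227 0.0791
190 290 [0.4771 0.0287 0.0114] plate frame -0.1185 -0.0204
296 292 [0.4606 0.1229 0.0108] plate frame -0.1178 0.0752
243 282 [0.4595 0.0764 0.0118] plate frame -0.1273 0.0297
320 430 [0.3838 0.1309 0.2468] plate frame -0.192 0.0969
230 420 [0.6232 0.0753 0.0144] plate frame 0.0336 -0.0007
380 405 [0.5705 0.2251 0.0152] plate frame 0.0086 0.1561
tcp -0.17598383243978016 0.09925211701955665
```

>>> step_arm([
  {"dx": -0.2, "dy": -0.93, "dz": 0.6, "wx": 0, "wy": 0, "wz": 0, "claw": 60},
  {"dx": -0.2, "dy": -0.93, "dz": 0.95, "wx": 0, "wy": 0, "wz": 0, "claw": 60},
  {"dx": -0.2, "dy": -0.93, "dz": 0.95, "wx": 0, "wy": 0, "wz": 0, "claw": 60},
  {"dx": -0.2, "dy": -0.93, "dz": 0.95, "wx": 0, "wy": 0, "wz": 0, "claw": 60},
])

```text
clock: 2.05
tool_pos: [0.4278, 0.0693, 0.082]
eef_rot: [-0.09, 0.996, -0.0, -0.001]
contact_force: [-0.1, 0.6, 0.4]
opening: 0.681
finger_force: 0.0
```

```bash
cat >> h.py <<'E'
def pf():
    s=get_state();e=s['tool_pos'][:2]-[.590,.070];pp=np.array([.984,.179]);F=s['contact_force']
    print(s['clock'],'tcp',(e@pp*1000).round(1),(e@[-pp[1],pp[0]]*1000).round(1),(s['tool_pos'][2]*1000).round(1),'F',(F[:2]@pp).round(2),F[2].round(2),'M',s['moment'].round(2),R.from_quat(s['eef_rot']).as_matrix().round(3)[:,[0,2]].T.tolist())
E
python3 -c "
from h import *
pf()"
```

```text
2.05 tcp -159.7 28.3 82.0 F -0.02 0.44 M [ 0.07 -0.03 -0.01] [[-0.984, -0.18, 0.002], [-0.002, -0.0, -1.0]]
```

>>> step_arm([
  {"dx": 0, "dy": 0, "dz": 0.6, "wx": 0, "wy": 0, "wz": 0, "claw": 60},
  {"dx": 0, "dy": 0, "dz": 0.85, "wx": 0, "wy": 0, "wz": 0, "claw": 60},
  {"dx": 0, "dy": 0, "dz": 0.98, "wx": 0, "wy": 0, "wz": 0, "claw": 60},
  {"dx": 0, "dy": 0, "dz": 0.98, "wx": 0, "wy": 0, "wz": 0, "claw": 60},
])

```text
clock: 2.45
tool_pos: [0.4218, 0.064, 0.0209]
eef_rot: [-0.095, 0.995, -0.01, -0.013]
contact_force: [-1.1, -1.3, -0.3]
opening: 0.676
finger_force: 0.0
```

>>> step_arm([
  {"dx": -0.1, "dy": 0, "dz": 0, "wx": 0, "wy": 0, "wz": 0, "claw": 60},
  {"dx": -0.2, "dy": 0, "dz": 0, "wx": 0, "wy": 0, "wz": 0, "claw": 60},
  {"dx": -0.3, "dy": 0, "dz": 0, "wx": 0, "wy": 0, "wz": 0, "claw": 60},
  {"dx": -0.38, "dy": 0, "dz": 0, "wx": 0, "wy": 0, "wz": 0, "claw": 60},
  {"dx": -0.45, "dy": 0, "dz": 0, "wx": 0, "wy": 0, "wz": 0, "claw": 60},
  {"dx": -0.52, "dy": 0, "dz": 0, "wx": 0, "wy": 0, "wz": 0, "claw": 60},
  {"dx": -0.6, "dy": 0, "dz": 0, "wx": 0, "wy": 0, "wz": 0, "claw": 60},
])

```text
clock: 3.15
tool_pos: [0.4684, 0.072, 0.0195]
eef_rot: [-0.094, 0.995, -0.01, -0.014]
contact_force: [-0.2, -0.9, 0.2]
opening: 0.682
finger_force: 0.0
```

```bash
python3 -c "
from h import *
pf()
p,d,c=snap('side');np.savez('side1.npz',p=p,P=cloud(d,c));cv2.imwrite('pics/s1.png',cv2.resize(p[170:320,220:420],(800,600),interpolation=cv2.INTER_CUBIC)[:,:,::-1])"
```

```text
3.15 tcp -119.3 23.7 19.5 F -0.37 0.22 M [ 0.02  0.   -0.01] [[-0.982, -0.187, 0.03], [-0.026, -0.023, -0.999]]
```

View pics/s1.png

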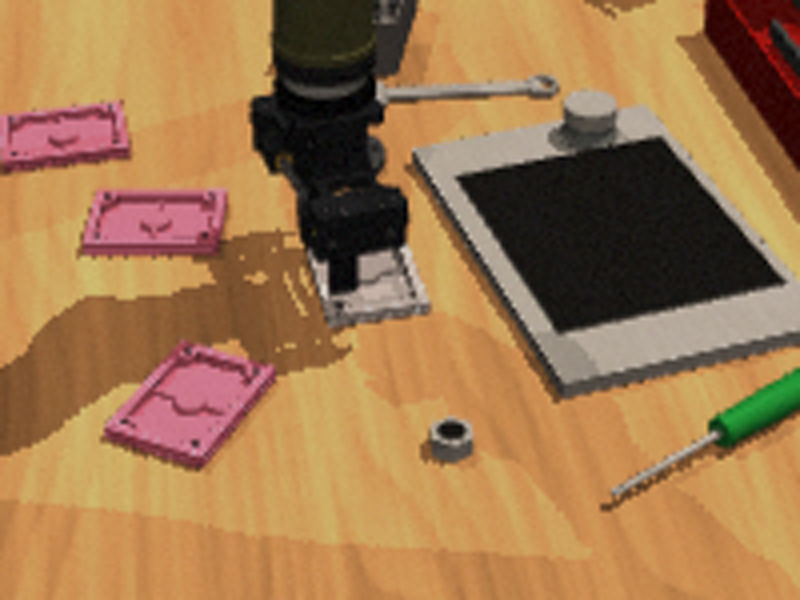

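The crop shows the fingers standing above the hollow, at about (345,270). The reach limit kept the tip at z = 20 mm, so it passed over the cover, which still lies in place. I'll check the joints.

```bash
python3 -c "
from h import *
print(get_state()['q'].round(3))"
```

```text
[-0.022  0.941 -0.391  2.111  1.137  0.364  0.378]
```

>>> step_arm([
  {"dx": 0, "dy": 0, "dz": -0.2, "wx": 0, "wy": 0, "wz": 0, "claw": 60},
  {"dx": 0.3, "dy": 0, "dz": -0.2, "wx": 0, "wy": 0, "wz": 0, "claw": 60},
  {"dx": 0.5, "dy": 0, "dz": -0.2, "wx": 0, "wy": 0, "wz": 0, "claw": 60},
  {"dx": 0.5, "dy": 0, "dz": -0.2, "wx": 0, "wy": 0, "wz": 0, "claw": 60},
])

```text
clock: 3.6
tool_pos: [0.4266, 0.0634, 0.0363]
eef_rot: [-0.095, 0.995, -0.011, -0.016]
contact_force: [0.4, -0.8, 0.3]
opening: 0.682
finger_force: 0.0
```

```bash
python3 -c "
from h import *
pf();print(get_state()['q'].round(3))"
```

```text
3.6 tcp -162.0 22.8 36.3 F 0.21 0.28 M [0.05 0.02 0.  ] [[-0.981, -0.188, 0.034], [-0.03, -0.025, -0.999]]
[-0.083  0.885 -0.299  2.237  1.267  0.258  0.219]
```

>>> step_arm([
  {"dx": 0, "dy": 0, "dz": 0.05, "wx": -0.006, "wy": -0.011, "wz": 0, "claw": 60},
  {"dx": 0, "dy": 0, "dz": 0.1, "wx": -0.006, "wy": -0.011, "wz": 0, "claw": 60},
  {"dx": 0, "dy": 0, "dz": 0.15, "wx": -0.006, "wy": -0.011, "wz": 0, "claw": 60},
  {"dx": 0, "dy": 0, "dz": 0.2, "wx": -0.006, "wy": -0.011, "wz": 0, "claw": 60},
  {"dx": 0, "dy": 0, "dz": 0.25, "wx": -0.006, "wy": -0.011, "wz": 0, "claw": 60},
  {"dx": 0, "dy": 0, "dz": 0.3, "wx": -0.006, "wy": -0.011, "wz": 0, "claw": 60},
  {"dx": 0, "dy": 0, "dz": 0.35, "wx": -0.006, "wy": -0.011, "wz": 0, "claw": 60},
  {"dx": 0, "dy": 0, "dz": 0.4, "wx": -0.006, "wy": -0.011, "wz": 0, "claw": 60},
])

```text
clock: 4.4
tool_pos: [0.4279, 0.0621, 0.0029]
eef_rot: [-0.093, 0.996, 0.0, 0.001]
contact_force: [0.4, 0.1, -0.6]
opening: 0.678
finger_force: 0.0
```

```bash
python3 -c "
from h import *
pf();print(get_state()['q'].round(3))"
```

```text
4.4 tcp -160.9 21.2 2.9 F 0.41 -0.6 M [ 0.05 -0.01  0.  ] [[-0.983, -0.185, -0.002], [0.002, 0.001, -1.0]]
[-0.032  0.968 -0.355  2.265  1.779  0.297 -0.269]
```

>>> step_arm([
  {"dx": -0.08, "dy": 0.04, "dz": 0, "wx": 0, "wy": 0, "wz": 0, "claw": 60},
  {"dx": -0.18, "dy": 0.04, "dz": 0, "wx": 0, "wy": 0, "wz": 0, "claw": 60},
  {"dx": -0.28, "dy": 0.04, "dz": 0, "wx": 0, "wy": 0, "wz": 0, "claw": 60},
  {"dx": -0.38, "dy": 0.04, "dz": 0, "wx": 0, "wy": 0, "wz": 0, "claw": 60},
  {"dx": -0.48, "dy": 0.04, "dz": 0, "wx": 0, "wy": 0, "wz": 0, "claw": 60},
  {"dx": -0.58, "dy": 0.04, "dz": 0, "wx": 0, "wy": 0, "wz": 0, "claw": 60},
  {"dx": -0.68, "dy": 0.04, "dz": 0, "wx": 0, "wy": 0, "wz": 0, "claw": 60},
  {"dx": -0.78, "dy": 0.04, "dz": 0, "wx": 0, "wy": 0, "wz": 0, "claw": 60},
])

```text
clock: 5.2
tool_pos: [0.4875, 0.0764, 0.003]
eef_rot: [-0.093, 0.996, -0.0, -0.0]
contact_force: [-0.7, -0.9, -0.1]
opening: 0.679
finger_force: 0.5
```

```bash
python3 -c "
from h import *
pf();print(get_state()['q'].round(3))
p,d,c=snap('side');np.savez('side1.npz',p=p,P=cloud(d,c));cv2.imwrite('pics/s2.png',cv2.resize(p[170:320,220:420],(800,600),interpolation=cv2.INTER_CUBIC)[:,:,::-1])"
```

```text
5.2 tcp -99.8 24.7 3.0 F -0.83 -0.06 M [-0.04  0.24 -0.  ] [[-0.983, -0.186, 0.001], [-0.0, -0.0, -1.0]]
[-0.061  0.965 -0.31   2.086  1.157  0.278  0.374]
```

View pics/s2.png

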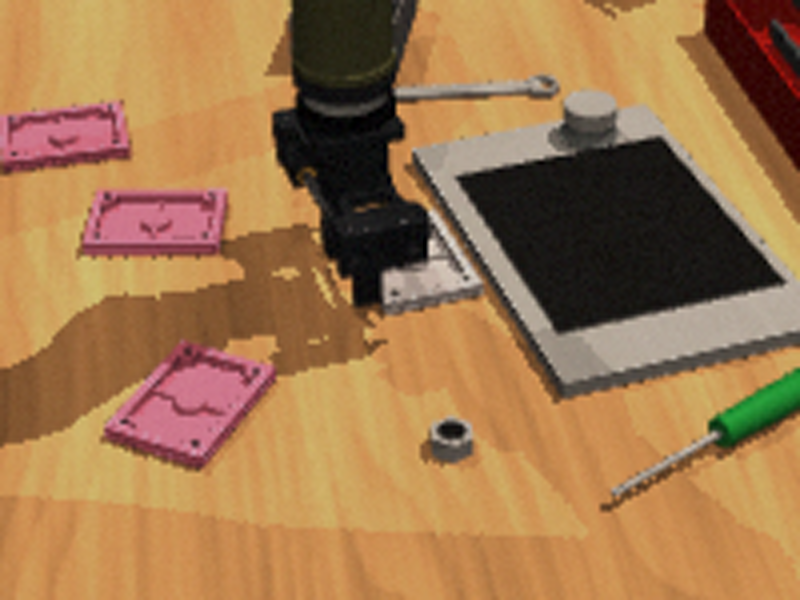

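The cover is being pushed flat with the fingers behind it at (365,290). Its front side, at (480,290), is about a centimetre from the plate. I'll push on until the force rises.

>>> step_arm([
  {"dx": -0.04, "dy": 0, "dz": 0, "wx": 0, "wy": 0, "wz": 0, "claw": 60},
  {"dx": -0.08, "dy": 0, "dz": 0, "wx": 0, "wy": 0, "wz": 0, "claw": 60},
  {"dx": -0.1, "dy": 0, "dz": 0, "wx": 0, "wy": 0, "wz": 0, "claw": 60},
  {"dx": -0.1, "dy": 0, "dz": 0, "wx": 0, "wy": 0, "wz": 0, "claw": 60},
])

```text
clock: 5.65
tool_pos: [0.4967, 0.0784, 0.0033]
eef_rot: [-0.093, 0.996, 0.0, 0.001]
contact_force: [0.1, 0.0, 0.1]
opening: 0.675
finger_force: 0.0
```

>>> step_arm([
  {"dx": -0.02, "dy": 0, "dz": 0, "wx": 0, "wy": 0, "wz": 0, "claw": 60},
  {"dx": -0.04, "dy": 0, "dz": 0, "wx": 0, "wy": 0, "wz": 0, "claw": 60},
])

```text
clock: 5.85
tool_pos: [0.4969, 0.0784, 0.0033]
eef_rot: [-0.093, 0.996, -0.0, -0.001]
contact_force: [-8.7, -0.2, 5.7]
opening: 0.677
finger_force: 4.2
```

>>> step_arm([
  {"dx": -0.02, "dy": 0, "dz": 0, "wx": 0, "wy": 0, "wz": 0, "claw": 60},
  {"dx": -0.03, "dy": 0, "dz": 0, "wx": 0, "wy": 0, "wz": 0, "claw": 60},
])

```text
clock: 6.05
tool_pos: [0.4969, 0.0784, 0.0032]
eef_rot: [-0.094, 0.996, -0.001, -0.003]
contact_force: [-10.9, -0.9, 8.9]
opening: 0.682
finger_force: 5.8
```

>>> step_arm([
  {"dx": -0.01, "dy": 0, "dz": -0.04, "wx": 0, "wy": 0, "wz": 0, "claw": 60},
  {"dx": -0.02, "dy": 0, "dz": -0.08, "wx": 0, "wy": 0, "wz": 0, "claw": 60},
  {"dx": -0.03, "dy": 0, "dz": -0.13, "wx": 0, "wy": 0, "wz": 0, "claw": 60},
  {"dx": -0.03, "dy": 0, "dz": -0.18, "wx": 0, "wy": 0, "wz": 0, "claw": 60},
  {"dx": -0.03, "dy": 0, "dz": -0.18, "wx": 0, "wy": 0, "wz": 0, "claw": 60},
])

```text
clock: 6.55
tool_pos: [0.4976, 0.0787, 0.017]
eef_rot: [-0.093, 0.996, -0.001, -0.004]
contact_force: [-12.2, -0.3, 0.5]
opening: 0.684
finger_force: 5.9
```

```bash
python3 -c "
from h import *
pf()
p,d,c=snap('side');np.savez('side1.npz',p=p,P=cloud(d,c));cv2.imwrite('pics/s3.png',cv2.resize(p[200:275,290:390],(800,600),interpolation=cv2.INTER_CUBIC)[:,:,::-1])"
```

```text
6.55 tcp -89.4 25.1 17.0 F -12.08 0.5 M [ 0.07  2.55 -0.17] [[-0.982, -0.186, 0.009], [-0.009, -0.002, -1.0]]
```

View pics/s3.png

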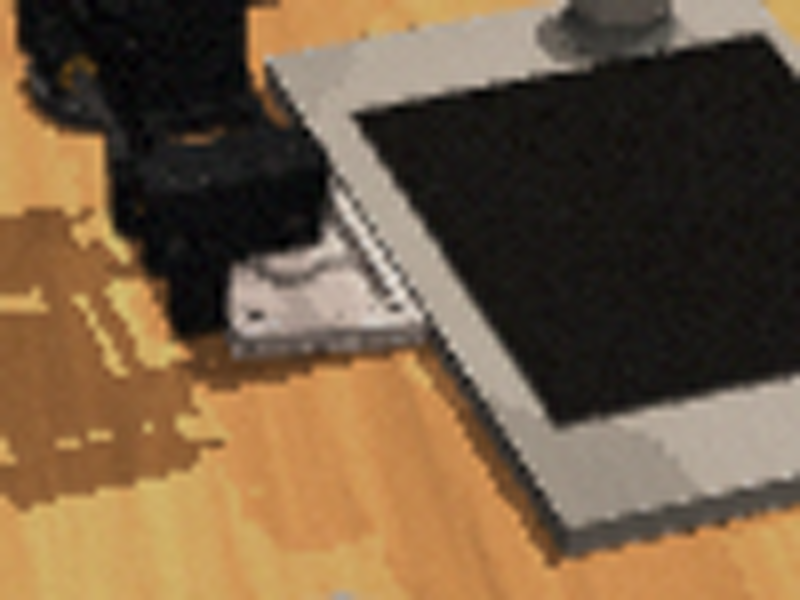

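The cover's rear side is lifted about 14 mm, with the shadow visible under (230,370). Its front stays flush on the plate edge at (420,320), so I'll follow the arc.

>>> step_arm([
  {"dx": 0, "dy": 0, "dz": -0.075, "wx": 0, "wy": 0, "wz": 0, "claw": 60},
  {"dx": 0, "dy": 0, "dz": -0.135, "wx": 0, "wy": 0, "wz": 0, "claw": 60},
  {"dx": -0.02, "dy": 0, "dz": -0.21, "wx": 0, "wy": 0, "wz": 0, "claw": 60},
  {"dx": -0.045, "dy": 0, "dz": -0.28, "wx": 0, "wy": 0, "wz": 0, "claw": 60},
  {"dx": -0.045, "dy": 0, "dz": -0.28, "wx": 0, "wy": 0, "wz": 0, "claw": 60},
])

```text
clock: 7.1
tool_pos: [0.5031, 0.0796, 0.0401]
eef_rot: [-0.094, 0.996, -0.001, -0.003]
contact_force: [-9.4, -0.1, 2.2]
opening: 0.684
finger_force: 5.9
```

```bash
cat >> h.py <<'E'
def cov(lo=.02):
    # heights of bright-grey points in front of/over plate edge, plate frame
    p,d,c=snap('side');P=cloud(d,c);q=p.astype(int)
    m=(q.max(2)-q.min(2)<35)&(q.max(2)>95);e=P[...,:2]-[.590,.070];X=e@[.984,.179];Y=e@[-.179,.984]
    m&=(X>-.1)&(X<.1)&(Y>-.05)&(Y<.09)&(P[...,2]>lo)&(P[...,2]<.11)
    print('n',m.sum())
    for a in np.arange(-.1,.1,.01):
        k=m&(X>=a)&(X<a+.01)
        if k.sum()>3: print(round(a,3),k.sum(),np.percentile(P[k][:,2],[5,50,95]).round(3),np.percentile(Y[k],[5,95]).round(3))
    return p
E
python3 -c "
from h import *
pf();cov()"
```

```text
7.1 tcp -83.7 25.0 40.1 F -9.24 2.22 M [ 0.04  1.98 -0.02] [[-0.982, -0.186, 0.006], [-0.005, -0.002, -1.0]]
n 134
-0.08 8 [0.035 0.041 0.048] [-0.031 -0.013]
-0.07 18 [0.036 0.044 0.047] [-0.03  -0.004]
-0.06 30 [0.028 0.033 0.04 ] [-0.031  0.03 ]
-0.05 34 [0.024 0.027 0.034] [-0.031  0.043]
-0.04 32 [0.02  0.025 0.029] [-0.03   0.042]
-0.03 7 [0.02  0.022 0.023] [-0.029  0.024]
-0.02 4 [0.02  0.021 0.021] [-0.031 -0.026]
```

>>> step_arm([
  {"dx": -0.04, "dy": 0, "dz": -0.07, "wx": 0, "wy": 0, "wz": 0, "claw": 60},
  {"dx": -0.08, "dy": 0, "dz": -0.135, "wx": 0, "wy": 0, "wz": 0, "claw": 60},
  {"dx": -0.13, "dy": 0, "dz": -0.195, "wx": 0, "wy": 0, "wz": 0, "claw": 60},
  {"dx": -0.18, "dy": 0, "dz": -0.25, "wx": 0, "wy": 0, "wz": 0, "claw": 60},
  {"dx": -0.18, "dy": 0, "dz": -0.25, "wx": 0, "wy": 0, "wz": 0, "claw": 60},
])

```text
clock: 7.65
tool_pos: [0.5176, 0.0821, 0.0604]
eef_rot: [-0.093, 0.996, -0.001, -0.003]
contact_force: [-10.6, -1.5, 8.8]
opening: 0.68
finger_force: 6.6
```

```bash
python3 -c "
from h import *
pf();cov()"
```

```text
7.65 tcp -69.1 24.9 60.4 F -10.68 8.77 M [-0.21  2.16 -0.08] [[-0.983, -0.186, 0.005], [-0.005, -0.003, -1.0]]
n 102
-0.07 5 [0.06  0.061 0.062] [-0.031 -0.019]
-0.06 19 [0.053 0.062 0.066] [-0.032 -0.013]
-0.05 19 [0.042 0.051 0.059] [-0.032 -0.012]
-0.04 24 [0.028 0.038 0.043] [-0.031  0.036]
-0.03 27 [0.021 0.027 0.034] [-0.032  0.071]
-0.02 8 [0.02  0.022 0.025] [-0.032  0.072]
```

>>> step_arm([
  {"dx": -0.06, "dy": 0, "dz": -0.05, "wx": 0, "wy": 0, "wz": 0, "claw": 60},
  {"dx": -0.125, "dy": 0, "dz": -0.095, "wx": 0, "wy": 0, "wz": 0, "claw": 60},
  {"dx": -0.2, "dy": 0, "dz": -0.13, "wx": 0, "wy": 0, "wz": 0, "claw": 60},
  {"dx": -0.275, "dy": 0, "dz": -0.16, "wx": 0, "wy": 0, "wz": 0, "claw": 60},
  {"dx": -0.275, "dy": 0, "dz": -0.16, "wx": 0, "wy": 0, "wz": 0, "claw": 60},
])

```text
clock: 8.2
tool_pos: [0.5407, 0.0865, 0.075]
eef_rot: [-0.093, 0.996, -0.001, -0.001]
contact_force: [-11.8, -3.9, 24.0]
opening: 0.683
finger_force: 13.8
```

```bash
python3 -c "
from h import *
pf();cov()"
```

```text
8.2 tcp -45.6 25.0 75.0 F -12.26 23.96 M [-0.57  2.28 -0.17] [[-0.983, -0.186, 0.002], [-0.002, -0.003, -1.0]]
n 60
-0.04 23 [0.058 0.074 0.079] [-0.032 -0.016]
-0.03 22 [0.031 0.051 0.07 ] [-0.032 -0.027]
-0.02 14 [0.021 0.03  0.045] [-0.033 -0.027]
```

>>> step_arm([
  {"dx": -0.04, "dy": 0, "dz": -0.025, "wx": 0, "wy": 0, "wz": 0, "claw": 60},
  {"dx": -0.075, "dy": 0, "dz": -0.042, "wx": 0, "wy": 0, "wz": 0, "claw": 60},
  {"dx": -0.12, "dy": 0, "dz": -0.053, "wx": 0, "wy": 0, "wz": 0, "claw": 60},
  {"dx": -0.16, "dy": 0, "dz": -0.06, "wx": 0, "wy": 0, "wz": 0, "claw": 60},
  {"dx": -0.2, "dy": 0, "dz": -0.063, "wx": 0, "wy": 0, "wz": 0, "claw": 60},
  {"dx": -0.2, "dy": 0, "dz": -0.063, "wx": 0, "wy": 0, "wz": 0, "claw": 60},
])

```text
clock: 8.85
tool_pos: [0.5611, 0.0902, 0.0799]
eef_rot: [-0.093, 0.996, -0.0, 0.003]
contact_force: [-1.4, -1.1, 11.3]
opening: 0.682
finger_force: 6.2
```

```bash
python3 -c "
from h import *
pf();cov()"
```

```text
8.85 tcp -24.8 25.1 79.9 F -1.61 11.3 M [-0.34  0.13 -0.06] [[-0.983, -0.185, -0.006], [0.006, 0.0, -1.0]]
n 54
-0.02 31 [0.04  0.067 0.081] [-0.033 -0.015]
-0.01 23 [0.021 0.04  0.079] [-0.032 -0.013]
```

>>> step_arm([
  {"dx": -0.06, "dy": 0, "dz": -0.005, "wx": 0, "wy": 0, "wz": 0, "claw": 60},
  {"dx": -0.12, "dy": 0, "dz": -0.005, "wx": 0, "wy": 0, "wz": 0, "claw": 60},
  {"dx": -0.18, "dy": 0, "dz": -0.005, "wx": 0, "wy": 0, "wz": 0, "claw": 60},
  {"dx": -0.18, "dy": 0, "dz": -0.005, "wx": 0, "wy": 0, "wz": 0, "claw": 60},
])

```text
clock: 9.3
tool_pos: [0.5756, 0.093, 0.0808]
eef_rot: [-0.093, 0.996, -0.0, 0.003]
contact_force: [-0.7, -2.4, 13.7]
opening: 0.677
finger_force: 7.0
```

```bash
python3 -c "
from h import *
pf();cov()"
```

```text
9.3 tcp -10.0 25.3 80.8 F -1.13 13.69 M [-0.31  0.18 -0.07] [[-0.983, -0.185, -0.007], [0.007, 0.001, -1.0]]
n 50
-0.01 30 [0.026 0.044 0.078] [-0.032  0.035]
-0.0 20 [0.037 0.071 0.08 ] [-0.031 -0.012]
```

>>> step_arm([
  {"dx": -0.06, "dy": 0, "dz": 0, "wx": 0, "wy": 0, "wz": 0, "claw": 60},
  {"dx": -0.12, "dy": 0, "dz": 0, "wx": 0, "wy": 0, "wz": 0, "claw": 60},
  {"dx": -0.18, "dy": 0, "dz": 0, "wx": 0, "wy": 0, "wz": 0, "claw": 60},
  {"dx": -0.18, "dy": 0, "dz": 0, "wx": 0, "wy": 0, "wz": 0, "claw": 60},
])

```text
clock: 9.75
tool_pos: [0.5893, 0.0957, 0.0795]
eef_rot: [-0.093, 0.996, 0.0, 0.003]
contact_force: [1.4, -0.4, 7.2]
opening: 0.684
finger_force: 3.5
```

```bash
python3 -c "
from h import *
pf();cov()"
```

```text
9.75 tcp 3.9 25.4 79.5 F 1.34 7.23 M [-0.19 -0.36 -0.03] [[-0.983, -0.185, -0.006], [0.005, 0.001, -1.0]]
n 156
-0.02 9 [0.021 0.023 0.027] [-0.023  0.064]
-0.01 100 [0.021 0.033 0.05 ] [-0.03   0.075]
-0.0 30 [0.03  0.051 0.072] [-0.032  0.073]
0.01 17 [0.065 0.075 0.078] [-0.032 -0.014]
```

>>> step_arm([
  {"dx": -0.06, "dy": 0, "dz": 0.01, "wx": 0, "wy": 0, "wz": 0, "claw": 60},
  {"dx": -0.12, "dy": 0, "dz": 0.03, "wx": 0, "wy": 0, "wz": 0, "claw": 60},
  {"dx": -0.16, "dy": 0, "dz": 0.03, "wx": 0, "wy": 0, "wz": 0, "claw": 60},
  {"dx": -0.16, "dy": 0, "dz": -0.2, "wx": 0, "wy": 0, "wz": 0, "claw": 60},
  {"dx": -0.16, "dy": 0, "dz": -0.3, "wx": 0, "wy": 0, "wz": 0, "claw": 60},
  {"dx": -0.16, "dy": 0, "dz": -0.3, "wx": 0, "wy": 0, "wz": 0, "claw": 60},
])

```text
clock: 10.4
tool_pos: [0.6002, 0.0982, 0.1033]
eef_rot: [-0.093, 0.996, 0.0, 0.002]
contact_force: [0.5, 0.1, -0.6]
opening: 0.684
finger_force: 0.0
```

```bash
python3 -c "
from h import *
pf();p=cov();cv2.imwrite('pics/s4.png',cv2.resize(p[185:275,290:410],(800,600),interpolation=cv2.INTER_CUBIC)[:,:,::-1])"
```

```text
10.4 tcp 15.1 25.9 103.3 F 0.52 -0.57 M [ 0.    0.   -0.02] [[-0.983, -0.186, -0.003], [0.003, 0.001, -1.0]]
n 497
-0.04 5 [0.025 0.026 0.027] [-0.016  0.047]
-0.03 61 [0.023 0.026 0.028] [-0.028  0.071]
-0.02 60 [0.024 0.026 0.029] [-0.028  0.073]
-0.01 61 [0.023 0.027 0.029] [-0.025  0.074]
-0.0 64 [0.023 0.026 0.029] [-0.029  0.07 ]
0.01 67 [0.023 0.026 0.029] [-0.028  0.075]
0.02 65 [0.024 0.026 0.029] [-0.03   0.071]
0.03 59 [0.023 0.026 0.029] [-0.027  0.078]
0.04 52 [0.023 0.026 0.028] [-0.03   0.071]
```

View pics/s4.png

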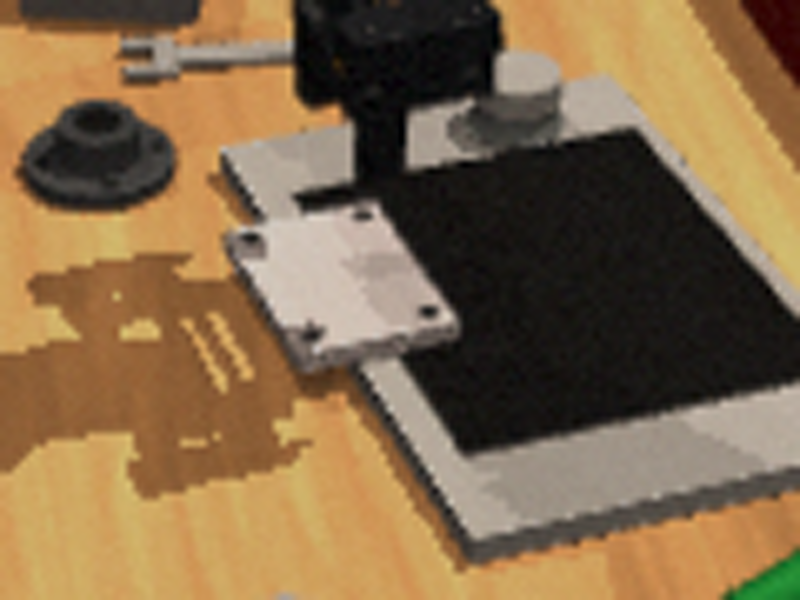

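The cover has flipped and lies flat on the plate, outer face up, at (340,285). It overhangs the front edge by about 31 mm, and the flange is undisturbed. Next I go behind it and push.

>>> step_arm([
  {"dx": 0.5, "dy": 0, "dz": 0, "wx": 0, "wy": 0, "wz": 0, "claw": 60},
  {"dx": 0.9, "dy": 0, "dz": 0, "wx": 0, "wy": 0, "wz": 0, "claw": 60},
  {"dx": 0.9, "dy": 0, "dz": 0.3, "wx": 0, "wy": 0, "wz": 0, "claw": 60},
  {"dx": 0.9, "dy": 0, "dz": 0.6, "wx": 0, "wy": 0, "wz": 0, "claw": 60},
  {"dx": 0.9, "dy": 0, "dz": 0.6, "wx": 0, "wy": 0, "wz": 0, "claw": 60},
])

```text
clock: 10.95
tool_pos: [0.527, 0.0835, 0.0519]
eef_rot: [-0.094, 0.996, -0.001, -0.002]
contact_force: [-0.4, -0.7, 0.6]
opening: 0.684
finger_force: 0.0
```

>>> step_arm([
  {"dx": 0, "dy": 0, "dz": 0.12, "wx": 0, "wy": 0, "wz": 0, "claw": 60},
  {"dx": 0, "dy": 0, "dz": 0.24, "wx": 0, "wy": 0, "wz": 0, "claw": 60},
  {"dx": 0, "dy": 0, "dz": 0.36, "wx": 0, "wy": 0, "wz": 0, "claw": 60},
  {"dx": 0, "dy": 0, "dz": 0.44, "wx": 0, "wy": 0, "wz": 0, "claw": 60},
  {"dx": 0, "dy": 0, "dz": 0.44, "wx": 0, "wy": 0, "wz": 0, "claw": 60},
])

```text
clock: 11.45
tool_pos: [0.5289, 0.0844, 0.0185]
eef_rot: [-0.093, 0.996, -0.0, 0.0]
contact_force: [-0.3, 0.2, -0.2]
opening: 0.682
finger_force: 0.0
```

```bash
python3 -c "
from h import *
pf()"
```

```text
11.45 tcp -57.5 25.1 18.5 F -0.22 -0.18 M [ 0.01  0.02 -0.03] [[-0.983, -0.186, -0.001], [0.001, -0.0, -1.0]]
```

>>> step_arm([
  {"dx": -0.1, "dy": 0, "dz": -0.01, "wx": 0, "wy": 0, "wz": 0, "claw": 60},
  {"dx": -0.2, "dy": 0, "dz": -0.01, "wx": 0, "wy": 0, "wz": 0, "claw": 60},
  {"dx": -0.3, "dy": 0, "dz": -0.01, "wx": 0, "wy": 0, "wz": 0, "claw": 60},
  {"dx": -0.4, "dy": 0, "dz": -0.01, "wx": 0, "wy": 0, "wz": 0, "claw": 60},
  {"dx": -0.5, "dy": 0, "dz": -0.01, "wx": 0, "wy": 0, "wz": 0, "claw": 60},
  {"dx": -0.6, "dy": 0, "dz": -0.01, "wx": 0, "wy": 0, "wz": 0, "claw": 60},
  {"dx": -0.7, "dy": 0, "dz": -0.01, "wx": 0, "wy": 0, "wz": 0, "claw": 60},
])

```text
clock: 12.15
tool_pos: [0.5849, 0.095, 0.0202]
eef_rot: [-0.093, 0.996, 0.0, 0.001]
contact_force: [-2.3, -0.9, 2.3]
opening: 0.685
finger_force: 1.2
```

```bash
python3 -c "
from h import *
pf();cov()"
```

```text
12.15 tcp -0.6 25.5 20.2 F -2.38 2.34 M [-0.07  0.46 -0.  ] [[-0.983, -0.185, -0.002], [0.002, 0.0, -1.0]]
n 248
0.01 15 [0.022 0.026 0.029] [-0.028 -0.005]
0.02 25 [0.023 0.026 0.029] [-0.032  0.014]
0.03 35 [0.023 0.026 0.029] [-0.03   0.013]
0.04 31 [0.024 0.026 0.029] [-0.029  0.014]
0.05 28 [0.022 0.026 0.029] [-0.03   0.012]
0.06 32 [0.023 0.027 0.029] [-0.03   0.017]
0.07 37 [0.023 0.026 0.029] [-0.028  0.034]
0.08 41 [0.023 0.025 0.029] [-0.029  0.044]
```

>>> step_arm([
  {"dx": -0.1, "dy": 0, "dz": 0, "wx": 0, "wy": 0, "wz": 0, "claw": 60},
  {"dx": -0.2, "dy": 0, "dz": 0, "wx": 0, "wy": 0, "wz": 0, "claw": 60},
  {"dx": -0.3, "dy": 0, "dz": 0, "wx": 0, "wy": 0, "wz": 0, "claw": 60},
  {"dx": -0.4, "dy": 0, "dz": 0, "wx": 0, "wy": 0, "wz": 0, "claw": 60},
  {"dx": -0.5, "dy": 0, "dz": 0, "wx": 0, "wy": 0, "wz": 0, "claw": 60},
  {"dx": -0.57, "dy": 0, "dz": 0, "wx": 0, "wy": 0, "wz": 0, "claw": 60},
  {"dx": -0.62, "dy": 0, "dz": 0, "wx": 0, "wy": 0, "wz": 0, "claw": 60},
  {"dx": -0.62, "dy": 0, "dz": 0, "wx": 0, "wy": 0, "wz": 0, "claw": 60},
])

```text
clock: 13.0
tool_pos: [0.6339, 0.1044, 0.0204]
eef_rot: [-0.093, 0.996, 0.0, 0.002]
contact_force: [0.3, -0.1, 0.0]
opening: 0.681
finger_force: 0.0
```

```bash
python3 -c "
from h import *
pf();cov()"
```

```text
13.0 tcp 49.3 26.0 20.4 F 0.28 0.02 M [ 0.05 -0.   -0.  ] [[-0.983, -0.185, -0.003], [0.003, 0.001, -1.0]]
n 106
0.06 17 [0.022 0.025 0.03 ] [-0.032 -0.007]
0.07 27 [0.022 0.026 0.028] [-0.029  0.013]
0.08 31 [0.024 0.026 0.03 ] [-0.028  0.017]
0.09 28 [0.022 0.026 0.029] [-0.029  0.015]
```

Pushed. Now I back away and lift clear.

>>> step_arm([
  {"dx": 0.1, "dy": 0, "dz": 0, "wx": 0, "wy": 0, "wz": 0, "claw": 60},
  {"dx": 0.3, "dy": 0, "dz": 0, "wx": 0, "wy": 0, "wz": 0, "claw": 60},
  {"dx": 0.5, "dy": 0, "dz": -0.4, "wx": 0, "wy": 0, "wz": 0, "claw": 60},
  {"dx": 1, "dy": 0, "dz": -1, "wx": 0, "wy": 0, "wz": 0, "claw": 60},
  {"dx": 1, "dy": 0, "dz": -1, "wx": 0, "wy": 0, "wz": 0, "claw": 60},
  {"dx": 1, "dy": 0, "dz": -1, "wx": 0, "wy": 0, "wz": 0, "claw": 60},
])

```text
clock: 13.65
tool_pos: [0.5539, 0.089, 0.1018]
eef_rot: [-0.094, 0.996, -0.0, 0.002]
contact_force: [1.1, -0.0, 0.3]
opening: 0.679
finger_force: 0.0
```

>>> step_arm([
  {"dx": 0.6, "dy": 0, "dz": -1, "wx": 0, "wy": 0, "wz": 0, "claw": 60},
  {"dx": 0.6, "dy": 0, "dz": -1, "wx": 0, "wy": 0, "wz": 0, "claw": 60},
  {"dx": 0.6, "dy": 0, "dz": -1, "wx": 0, "wy": 0, "wz": 0, "claw": 60},
])

```text
clock: 13.95
tool_pos: [0.5071, 0.0808, 0.1824]
eef_rot: [-0.094, 0.996, 0.0, 0.003]
contact_force: [1.1, 0.4, -0.9]
opening: 0.679
finger_force: 0.0
```

```bash
python3 -c "
from h import *
pf()
p,d,c=snap('side');P=cloud(d,c);cv2.imwrite('pics/s5.png',cv2.resize(p[155:305,260:460],(800,600),interpolation=cv2.INTER_CUBIC)[:,:,::-1])
q=p.astype(int);e=P[...,:2]-[.590,.070];X=e@[.984,.179];Y=e@[-.179,.984]
m=(q.max(2)>80)&(P[...,2]>.018)&(P[...,2]<.04)&(X>0)&(X<.2)&(Y>-.1)&(Y<.088)
print(m.sum(),cv2.boxPoints(cv2.minAreaRect((np.stack([X[m],Y[m]],1)*1000).astype(np.float32))).round())"
```

```text
13.95 tcp -79.7 25.5 182.4 F 1.15 -0.89 M [ 0.1  -0.04  0.01] [[-0.982, -0.186, -0.006], [0.005, 0.001, -1.0]]
512 [[  5.  83.]
 [  6. -33.]
 [142. -32.]
 [141.  85.]]
```

View pics/s5.png

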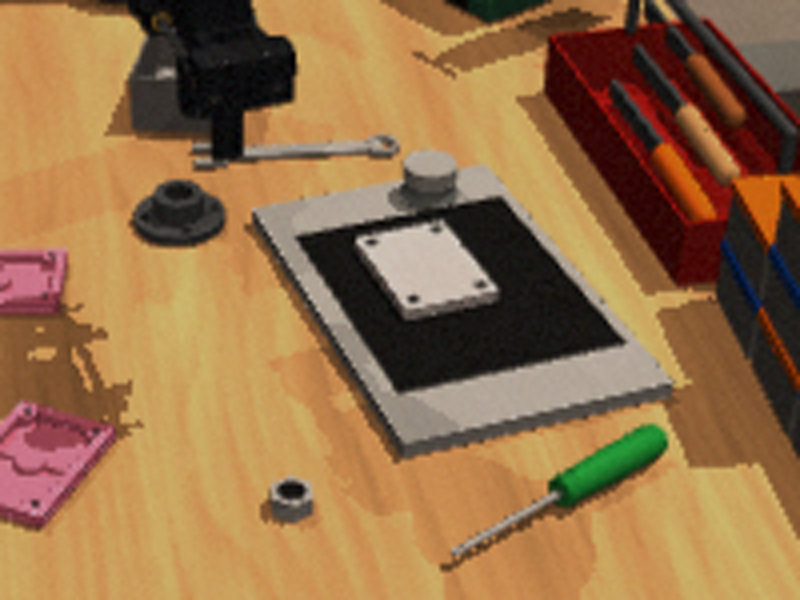

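The cover, at (428,268), lies hollow side down and wholly on the emery, with clear margin all round. The tin, nut, flange and tools look untouched, and the fingers are away.

```bash
python3 -c "
from h import *
print(workorder.finish_job())"
```

```text
the job is handed in; nothing more can be done
None
```

The aluminium cover was pushed to the plate's front edge, flipped over it and pushed along, and now lies hollow side down wholly on the emery sheet; the fingers are clear and the job was handed in at about 14 s.

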